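# Fill the plaster sample tray with the sound casts

## Task

Fill the wooden sample tray with the four sound plaster casts from the bench: lay each one face up and flat on the floor of the recess that is cut to its shape (rosette in the large round one, ball finial in the small round one, square nailhead in the square one, whole moulding in the long one). Set them down gently, since plaster chips if it is dropped, and leave the broken rosette and the snapped-off moulding stump where they lie.

Things in the scene. Friction and masses are not known exactly. Their poses are not given: they have to be found in the camera images.
- rosette: White plaster, told from the others by its shape, lies face up on the bench. Whole round ornament: a disc 60 mm in diameter and 24 mm high with upright sides; eight petals and a centre boss rise from its top to 34 mm. 55 to 100 g. Origin: centre of the underside; z up.
- nailhead: White plaster, told from the others by its shape, lies face up on the bench. Square ornament: a plinth 50 x 50 mm, 24 mm high with upright sides, with a low pyramid on top (36 mm in all). 55 to 100 g. Origin: centre of the underside; x and y square to its sides; z up.
- moulding: White plaster, told from the others by its shape, lies face up on the bench. Whole length of cornice moulding: 84 mm long (its x), 34 mm wide (its y) with upright sides to 24 mm high, then a narrower step and a round bead to 36 mm. 60 to 110 g. Origin: centre of the underside; z up.
- finial: White plaster, told from the others by its shape, lies face up on the bench. Ball finial: a round plinth 40 mm in diameter and 24 mm high with upright sides, then a neck and a ball of 31 mm; 62 mm high in all. 40 to 75 g. Origin: centre of the underside; z up.
- broken_rosette: Spoilt cast, stays on the bench: the same white plaster disc as the rosette (60 mm across, 24 mm high, petals to 31 mm) but with a third of the round broken out like a slice of cake. Origin: centre of the former disc's underside; z up; the gap lies between about 225 and 355 degrees from its x towards y.
- broken_moulding: Spoilt cast, stays on the bench: a stump of the same white plaster moulding (34 mm wide, 36 mm high) snapped off short, about 50 mm long, with a jagged +x end. Origin: on the underside, 24 mm from the sound -x end; x along it, z up. Hammer, chisel and mould block lie clear, beyond x = 0.70 m.
- block_round: Plywood block, 109 x 109 x 14 mm, with the larger round recess, 76 mm in diameter, 7 mm deep, flat dark-lined floor. One of four that fill a fixed wooden tray two by two, in any order (240 x 240 mm, rim flush with block tops, 20 mm over the bench). Origin: centre of the block's underside; recess floor 7 mm above it, 13 mm over the bench. z up; x and y along the tray's sides.
- block_small_round: Plywood block, 109 x 109 x 14 mm, with the smaller round recess, 56 mm in diameter, 7 mm deep, flat dark-lined floor. One of four that fill a fixed wooden tray two by two, in any order (240 x 240 mm, rim flush with block tops, 20 mm over the bench). Origin: centre of the block's underside; recess floor 7 mm above it, 13 mm over the bench. z up; x and y along the tray's sides.
- block_square: Plywood block, 109 x 109 x 14 mm, with a square recess, 66 x 66 mm, 7 mm deep, flat dark-lined floor. One of four that fill a fixed wooden tray two by two, in any order (240 x 240 mm, rim flush with block tops, 20 mm over the bench). Origin: centre of the block's underside; recess floor 7 mm above it, 13 mm over the bench. z up; x and y along the recess's sides.
- block_oblong: Plywood block, 109 x 109 x 14 mm, with an oblong recess, 100 mm (along its x) by 50 mm (along its y), 7 mm deep, flat dark-lined floor. One of four that fill a fixed wooden tray two by two, in any order (240 x 240 mm, rim flush with block tops, 20 mm over the bench). Origin: centre of the block's underside; recess floor 7 mm above it, 13 mm over the bench. z up; x along the recess's length.

How it is judged (in metres and radians):
At the end, for the whole second after the job is handed in: Each of the four sound casts rests flat on the floor of its own recess (underside within 3 mm of the floor, centre within 14 mm of the recess's centre, tilt under 0.06 rad), at rest and released; both spoilt casts are within 25 mm of where they lay (horizontal distance between rosette and block_round below 0.014 m and z of rosette in the frame of block_round between 0.004 and 0.0095 m and angle between each of rosette, nailhead, moulding, finial's own z axis and vertical below 0.06 rad and linear speed of each of rosette, nailhead, moulding, finial below 0.01 m/s and angular speed of each of rosette, nailhead, moulding, finial below 0.1 rad/s and horizontal distance between nailhead and block_square below 0.014 m and z of nailhead in the frame of block_square between 0.004 and 0.0095 m and horizontal distance between moulding and block_oblong below 0.014 m and z of moulding in the frame of block_oblong between 0.004 and 0.0095 m and horizontal distance between finial and block_small_round below 0.014 m and z of finial in the frame of block_small_round between 0.004 and 0.0095 m and distance of each of broken_rosette, broken_moulding from where it was at the start of the episode below 0.025 m); the robot touches nothing.
It fails at once if a spoilt cast is moved from where it lies (25 mm or more) (distance of any of broken_rosette, broken_moulding from where it was at the start of the episode above 0.025 m).
It fails at once if a sound cast is dropped or flung: it moves faster than 0.6 m/s while not in the gripper (a free fall of some 20 mm) ((linear speed of rosette above 0.6 m/s and contact force between rosette and the fingers below 0.05 N) or (linear speed of nailhead above 0.6 m/s and contact force between nailhead and the fingers below 0.05 N) or (linear speed of moulding above 0.6 m/s and contact force between moulding and the fingers below 0.05 N) or (linear speed of finial above 0.6 m/s and contact force between finial and the fingers below 0.05 N)).
It also fails if it takes over 99 s, if anything falls off the work surface, if the arm or the gripper's body presses on something with over 40 N, if the wrist force passes 120 N, or if a joint passes its speed limit or range.

## Robot

A 6-joint arm with a two-finger parallel gripper is mounted at the origin on the work surface. World frame = base frame: x ahead of the robot, y to its left, z up, the work surface at z = 0. Lengths are in m, angles in degrees, forces in N, time in s.
With the tool pointing down it reaches from about 0.25 to 0.725 m from the base axis. Payload 9.7 kg.
Tool frame: the origin (TCP) lies midway between the tips of the shut fingers; the grasp point (between the pads) lies 19 mm behind it; z points along the fingers, y is the line along which they close (so a half turn about z gives the same grasp; the last joint's range is limited). The gripper opens to 85 mm and grips with 20 to 120 N. Pads are 22 mm wide; open, the fingers measure 114 mm over their backs; the gripper's body (76 mm by 85 mm) begins 54 mm behind the grasp point. The pads swing forward as they close: fully open they stand 13 mm farther back than shut.
Start: joints at [-75.401, 4.979, 10.078, 95.1, 0, 90], TCP at [0.139, -0.532, 0.196] pointing down, gripper open.
Joint ranges: [-179.16, 179.16], [-48.56, 103.87], [-65.8, 70.77], [-126.05, 130.52], [-82.76, 87.17], [-180, 180]. Speed limits (degrees/s): [127.2, 127.2, 147.25, 180, 180, 180].

## Interface

Orientations are given as [roll, pitch, yaw] about the fixed x, y, z axes, in that order (R = Rz(yaw) Ry(pitch) Rx(roll)).
In Python, from workcell import * gives the robot as it stands.
- The arm moves only by the tool servo_tool, never from a script. Its argument "moves" is a list of rows, each a list of 4 numbers: the shift along the world's x, y, z in a scale on which 1.0 is 60 cm, then the turn about the world's z in a scale on which 1.0 is 4 rad. A call has 1 to 20 rows; each row is the pose to reach, as a shift and turn from the pose commanded when the call began; what a row does not reach only later rows make up. A row lasts 1/12 s, in which the tool goes at most 41.7 mm and 7.16 degrees, less where a joint would pass 70% of its speed; a pose out of reach is approached as far as the arm can. No shift or turn number may pass 1 either way. A call with a gripper value outside its range is refused whole. "claw" is the closure, from 0 (fully open) to 1 (shut), set as the call begins (left out, the last holds). The fingers move at their own pace and stop on an object; "force" is the grip in N (left out, the last holds). Time passes only in rows, so rows that repeat a pose let the fingers close. It gives the time, the measured TCP pose, the force, the opening and the grip force at its end, in the units of the state.
- get_obs(): the state, without advancing time (a new reading comes with each control period).
- camera(name): name is "scene" or "top" or "wrist"; returns the picture (384x512x3 uint8, red, green, blue); there is no depth.
- get_calibration(name): a dict with "fx", "fy", "cx", "cy" (pixels), "rvec" (rotation vector, rad) and "tvec" (3), from world to camera coordinates, as OpenCV has them; the wrist camera has in their place "tool_from_camera" (4x4, takes a point from camera to tool coordinates, whose origin is the TCP and whose axes are the flange's). Camera axes: x right, y down, z forward; pixel columns grow to the right and rows downward; lengths in m; the calibration is good to about 2 mm. A picture is of the moment at which its call begins: read the wrist's pose just before it. get_calibration takes no time and is no camera call.
- job_done(): hands the job in; it is judged then, once.
The state is a dict: "time": time; "q": joint angles; "qd": joint speeds; "joint_efforts": joint torques, N m; "ee_pos": TCP position; "tcp_rot": TCP orientation; "wrist_force": force on the tool from outside, world axes, zero at the start; "torque": the same for the moment, N m; "opening": finger opening in m; "grasp_force": force on a finger pad.
Only numpy, scipy, OpenCV 4.12 (cv2) and the standard library are available. Lean on these libraries where they do the work, as an engineer would, in place of code of your own. Each camera call takes 0.05 s, during which the arm holds its last target. There are 200 camera calls.

## Working session

There is one attempt and no reset: what is moved stays moved. The work goes in short steps, Python scripts to look and compute and a tool call to move; the robot and the scene stay as the last step left them, time stands still between calls to the robot, and variables do not carry over. Pictures are saved under pics/ and viewed, at most 14 in all, crops included, and the job is handed in when it is done.

Besides the shell and the picture viewer there is one more tool, called after ">>>" as name([rows], argument=value, ...), one row to a line, values as JSON. servo_tool: Moves the arm, as the interface text tells. Its arguments: {"type":"object","properties":{"moves":{"type":"array","items":{"type":"array","items":{"type":"number"}}},"claw":{"type":"number"},"force":{"type":"number"}},"required":["moves"]}

```bash
mkdir -p pics; python3 - <<'E'
from workcell import *
import cv2,numpy as np
for n in("top","scene"):
    im=camera(n); cv2.imwrite(f"pics/{n}0.png",im[...,::-1]); print(n,get_calibration(n))
print(get_calibration("wrist")); print(get_obs())
a=cv2.imread("pics/top0.png"); cv2.imwrite("pics/top0b.png",cv2.resize(a,(800,600),interpolation=cv2.INTER_CUBIC))
E
```

```text
top {'fx': 437.322004144268, 'fy': 437.322004144268, 'cx': 264.9873433922372, 'cy': 188.4844532271956, 'rvec': array([ 2.14848008, -2.1743861 ,  0.13574401]), 'tvec': array([0.00541309, 0.51687129, 1.16321922])}
scene {'fx': 347.7881322265141, 'fy': 347.7881322265141, 'cx': 255.3285171613001, 'cy': 191.15505111177708, 'rvec': array([ 1.80034276,  1.48189132, -0.75747374]), 'tvec': array([-0.07584552, -0.29975613,  1.24333065])}
{'fx': 300.9829736870929, 'fy': 300.9829736870929, 'cx': 255.32240756134303, 'cy': 194.81865102020737, 'tool_from_camera': array([[-6.60418500e-04, -9.45898820e-01, -3.24461072e-01,
         8.19966784e-02],
       [ 9.99999763e-01, -5.61241055e-04, -3.99250029e-04,
        -2.94476881e-04],
       [ 1.95549257e-04, -3.24461258e-01,  9.45898966e-01,
        -1.76767750e-01],
       [ 0.00000000e+00,  0.00000000e+00,  0.00000000e+00,
         1.00000000e+00]])}
{'time': 0.1, 'q': array([-7.54018973e+01,  5.00863399e+00,  1.00401818e+01,  9.50983106e+01,
       -1.24678523e-04,  9.00021266e+01]), 'qd': array([-0.03692562, -0.12965014,  0.08030026,  0.01233324,  0.01852574,
        0.01763649]), 'joint_efforts': array([ 5.03099454e-04, -5.21563697e+01,  4.65653014e+01,  1.61996606e-02,
       -2.14682433e-05,  2.27655318e-05]), 'ee_pos': array([ 0.13856213, -0.5320232 ,  0.19575804]), 'tcp_rot': array([-1.79933237e+02,  1.27156437e-04,  1.45959762e+01]), 'wrist_force': array([-0.21846572, -0.45932935,  0.0550355 ]), 'torque': array([-0.00692392, -0.00900654, -0.01008049]), 'grasp_force': 0.0, 'opening': 0.08499414733283474}
```

View pics/top0b.png

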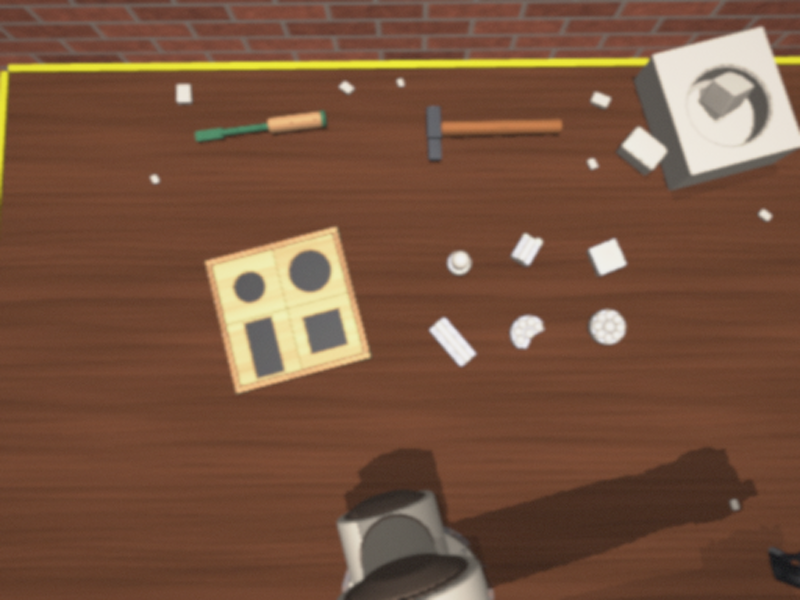

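View pics/scene0.png

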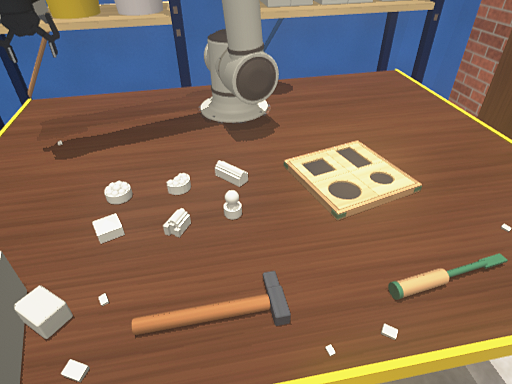

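The top view (800x600 pixels) shows the finial at (459,263), rosette (608,327), nailhead (607,256) and moulding (453,342). The spoilt casts are at (527,249) and (527,331). The tray recesses are small round (249,287), round (310,271), oblong (265,346) and square (325,330). The scene view shows the same layout.

```bash
cat > h.py <<'E'
import cv2,numpy as np
from scipy.spatial.transform import Rotation as R
def ext(c,obs=None):
    """camera->world rotation and camera centre"""
    if "rvec" in c:
        M=cv2.Rodrigues(np.array(c["rvec"]))[0]; return M.T,-M.T@np.array(c["tvec"])
    T=np.eye(4); T[:3,:3]=R.from_euler("xyz",obs["tcp_rot"],degrees=True).as_matrix(); T[:3,3]=obs["ee_pos"]
    T=T@c["tool_from_camera"]; return T[:3,:3],T[:3,3]
def rays(c,uv,obs=None):
    A,o=ext(c,obs); uv=np.atleast_2d(uv).astype(float)
    d=np.c_[(uv[:,0]-c["cx"])/c["fx"],(uv[:,1]-c["cy"])/c["fy"],np.ones(len(uv))]@A.T
    return o,d
def plane(c,uv,z,obs=None):
    o,d=rays(c,uv,obs); return o+d*((z-o[2])/d[:,2])[:,None]
def proj(c,P,obs=None):
    A,o=ext(c,obs); p=(np.atleast_2d(P)-o)@A; return np.c_[p[:,0]/p[:,2]*c["fx"]+c["cx"],p[:,1]/p[:,2]*c["fy"]+c["cy"]]
def tri(o1,d1,o2,d2):
    s=np.linalg.lstsq(np.c_[d1,-d2],o2-o1,rcond=None)[0]; a=o1+s[0]*d1;b=o2+s[1]*d2
    return (a+b)/2,np.linalg.norm(a-b)
def blobs(mask,lo,hi):
    n,l,s,c=cv2.connectedComponentsWithStats(mask.astype(np.uint8))
    return [(c[i],l==i,s[i,4]) for i in range(1,n) if lo<s[i,4]<hi]
def white(im): 
    f=im.astype(int); return (f.min(2)>95)&(f.max(2)-f.min(2)<60)
def dark(im):
    f=im.astype(int); return (f.max(2)<95)&(f.max(2)-f.min(2)<25)
E
python3 - <<'E'
from h import *; from workcell import get_calibration
ct,cs=get_calibration("top"),get_calibration("scene")
t=cv2.imread("pics/top0.png");s=cv2.imread("pics/scene0.png")
for nm,f,lo in(("white",white,150),("dark",dark,120)):
    B=[b for b in blobs(f(t),lo,1500) if 120<b[0][0]<420 and 130<b[0][1]<260]
    S=[b for b in blobs(f(s),100,3000) if 80<b[0][0]<430 and 135<b[0][1]<245]
    for b in B:
        o,d=rays(ct,b[0]); best=[]
        for q in S:
            o2,d2=rays(cs,q[0]); P,e=tri(o,d[0],o2,d2[0]); best.append((e,P,q[0]))
        m=[(round(e*1e3,1),P.round(4),c.round(0)) for e,P,c in sorted(best,key=lambda x:x[0])[:2]]
        v,u=np.nonzero(b[1]); W=plane(ct,np.c_[u,v],.026 if nm=="white" else .016)[:,:2]
        r=cv2.minAreaRect((W*1000).astype(np.float32))
        print(nm,b[0].round(1),b[2],"cen",W.mean(0).round(4),"rect",np.round(r[0],1),np.round(r[1],1),round(r[2],1),m)
E
```

```text
white [336.8 159. ] 282 cen [ 0.5974 -0.2006] rect [ 598.9 -201. ] [41.3 57.1] 59.0 [(np.float64(0.6), array([ 0.5994, -0.2028,  0.0153]), array([177., 223.])), (np.float64(1.1), array([ 0.5831, -0.1869,  0.1022]), array([179., 184.]))]
white [388.4 164. ] 411 cen [ 0.5819 -0.3428] rect [ 582.  -342.9] [56.  57.6] 21.1 [(np.float64(0.1), array([ 0.584 , -0.3464,  0.0136]), array([108., 228.])), (np.float64(14.2), array([ 0.5693, -0.3159,  0.0926]), array([118., 192.]))]
white [198.  173.2] 559 cen [0.5622 0.1831] rect [562.1 183.7] [71.1 71.9] 45.1 [(np.float64(5.1), array([0.5552, 0.175 , 0.0644]), array([341., 171.])), (np.float64(103.7), array([0.5858, 0.2277, 0.038 ]), array([392., 185.]))]
white [293.5 167.7] 208 cen [ 0.5745 -0.0801] rect [575.  -80.2] [41.4 42.1] 89.0 [(np.float64(1.9), array([ 0.5748, -0.0812,  0.0234]), array([232., 205.])), (np.float64(4.1), array([ 0.5618, -0.0768,  0.0993]), array([231., 173.]))]
white [388.6 208.8] 448 cen [ 0.4577 -0.3377] rect [ 457.9 -338.1] [62.8 63. ] 43.4 [(np.float64(0.4), array([ 0.4586, -0.3414,  0.0138]), array([118., 192.])), 
[... 316 characters left out ...]
[335.9 211.2] 358 cen [ 0.453  -0.1935] rect [ 454.2 -193.1] [47.8 66.3] 43.7 [(np.float64(2.4), array([ 0.4539, -0.1971,  0.0123]), array([179., 184.])), (np.float64(4.9), array([ 0.4617, -0.2178, -0.1044]), array([177., 223.]))]
white [168.9 222. ] 640 cen [0.4289 0.2613] rect [429.3 261.7] [97.9 48.3] 14.6 [(np.float64(35.6), array([ 0.4258,  0.2558, -0.0293]), array([341., 171.])), (np.float64(96.9), array([ 0.4559,  0.3259, -0.0698]), array([392., 185.]))]
white [289.2 218.4] 497 cen [ 0.4349 -0.0658] rect [435.2 -65.5] [90.6 41.1] 39.6 [(np.float64(1.2), array([ 0.4354, -0.0671,  0.0143]), array([231., 173.])), (np.float64(1.7), array([ 0.4408, -0.0717, -0.0857]), array([232., 205.]))]
```

Checks hold up. Casts triangulate to mid-heights of 12–15 mm (23 mm for the finial), and the recess spacing is 109 mm with the tray at about 14.5°. Next I'll take a wrist view over the rosette and nailhead from two places.

The rows are not in the units I measure in: shifts go in shares of 60 cm and turns go in shares of 4 rad. I convert before sending: 36 cm / 60 = 0.6, 19 cm / 60 = 0.3167.

>>> servo_tool([
  [0.6, 0.3167, 0.0333, 0],
  [0.6, 0.3167, 0.0333, 0],
  [0.6, 0.3167, 0.0333, 0],
  [0.6, 0.3167, 0.0333, 0],
  [0.6, 0.3167, 0.0333, 0],
  [0.6, 0.3167, 0.0333, 0],
  [0.6, 0.3167, 0.0333, 0],
  [0.6, 0.3167, 0.0333, 0],
  [0.6, 0.3167, 0.0333, 0],
  [0.6, 0.3167, 0.0333, 0],
  [0.6, 0.3167, 0.0333, 0],
  [0.6, 0.3167, 0.0333, 0],
  [0.6, 0.3167, 0.0333, 0],
  [0.6, 0.3167, 0.0333, 0],
  [0.6, 0.3167, 0.0333, 0],
], claw=0, force=30)

```text
time: 1.35
ee_pos: [0.4977, -0.343, 0.2166]
tcp_rot: [180.0, -0.0, 14.5]
wrist_force: [0.1, -0.2, -0.3]
opening: 0.0854
grasp_force: 0.0
```

```bash
cat > snap.py <<'E'
import sys,pickle; from workcell import *; import cv2
o=get_obs(); im=camera("wrist"); cv2.imwrite(f"pics/{sys.argv[1]}.png",im[...,::-1])
pickle.dump((o,get_calibration("wrist")),open(f"pics/{sys.argv[1]}.pkl","wb")); print(o["time"],o["ee_pos"],o["tcp_rot"])
E
python3 snap.py w1
```

```text
1.35 [ 0.49768858 -0.34298529  0.21658862] [ 1.79988755e+02 -2.79161024e-03  1.45089503e+01]
```

View pics/w1.png

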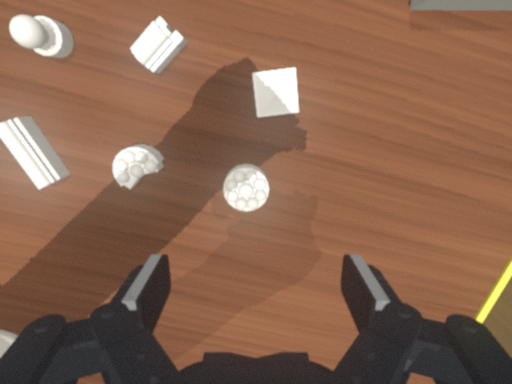

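Scaled: 12 cm / 60 = 0.2.

>>> servo_tool([
  [0, 0.2, 0, 0],
  [0, 0.2, 0, 0],
  [0, 0.2, 0, 0],
  [0, 0.2, 0, 0],
  [0, 0.2, 0, 0],
  [0, 0.2, 0, 0],
])

```text
time: 1.9
ee_pos: [0.4984, -0.2228, 0.2167]
tcp_rot: [180.0, -0.0, 14.6]
wrist_force: [-0.9, -0.4, 0.0]
opening: 0.0854
grasp_force: 0.0
```

```bash
python3 snap.py w2
```

```text
1.9 [ 0.49839101 -0.22281771  0.21672616] [ 1.79957751e+02 -2.46750720e-02  1.45849842e+01]
```

Scaled: 12 cm / 60 = 0.2.

>>> servo_tool([
  [0, 0.2, 0, 0],
  [0, 0.2, 0, 0],
  [0, 0.2, 0, 0],
  [0, 0.2, 0, 0],
  [0, 0.2, 0, 0],
  [0, 0.2, 0, 0],
])

```text
time: 2.45
ee_pos: [0.4988, -0.1033, 0.2162]
tcp_rot: [180.0, 0.0, 14.6]
wrist_force: [-0.3, -0.0, 0.2]
opening: 0.0852
grasp_force: 0.0
```

```bash
python3 snap.py w3
```

```text
2.45 [ 0.49879428 -0.10331998  0.2162354 ] [1.79980612e+02 1.43721660e-02 1.45569174e+01]
```

Scaled: 22 cm / 60 = 0.3667.

>>> servo_tool([
  [0, 0.3667, 0, 0],
  [0, 0.3667, 0, 0],
  [0, 0.3667, 0, 0],
  [0, 0.3667, 0, 0],
  [0, 0.3667, 0, 0],
  [0, 0.3667, 0, 0],
  [0, 0.3667, 0, 0],
  [0, 0.3667, 0, 0],
  [0, 0.3667, 0, 0],
])

```text
time: 3.25
ee_pos: [0.499, 0.1161, 0.2163]
tcp_rot: [180.0, 0.0, 14.5]
wrist_force: [-0.5, 0.1, -0.3]
opening: 0.0856
grasp_force: 0.0
```

```bash
python3 snap.py w4
```

```text
3.25 [0.499034   0.11609422 0.21627782] [1.79978973e+02 1.90726684e-02 1.44933645e+01]
```

Scaled: 10 cm / 60 = 0.1667.

>>> servo_tool([
  [0, 0.1667, 0, 0],
  [0, 0.1667, 0, 0],
  [0, 0.1667, 0, 0],
  [0, 0.1667, 0, 0],
  [0, 0.1667, 0, 0],
  [0, 0.1667, 0, 0],
])

```text
time: 3.8
ee_pos: [0.5115, 0.1782, 0.2163]
tcp_rot: [-178.2, 0.1, 18.2]
wrist_force: [0.1, 0.5, -1.0]
opening: 0.0851
grasp_force: 0.0
```

```bash
python3 snap.py w5; python3 -c "
import cv2,numpy as np
a=[cv2.resize(cv2.imread(f'pics/w{i}.png'),(400,300)) for i in (2,3,4,5)]
cv2.imwrite('pics/m1.png',np.vstack([np.hstack(a[:2]),np.hstack(a[2:])]))"
```

```text
3.8 [0.51149955 0.17819248 0.21627565] [-1.78219812e+02  8.30657829e-02  1.82262924e+01]
```

View pics/m1.png

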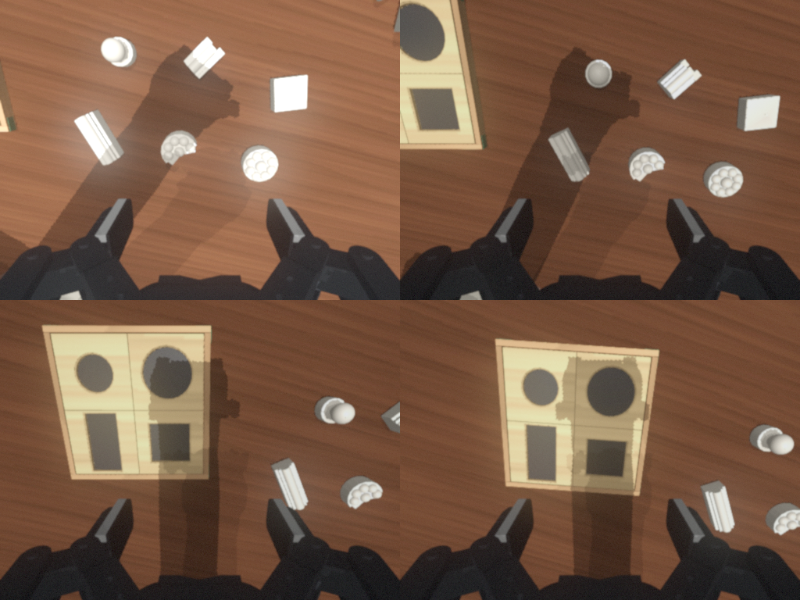

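w1 to w4 show the casts and the tray clearly. The move for w5 fell short: the tool is tilted 1.8° and about 4 cm off. I'll check the joints before going on.

```bash
python3 - <<'E'
import pickle
for i in range(1,6):
    o=pickle.load(open(f"pics/w{i}.pkl","rb"))[0]; print(o["q"].round(1),o["qd"].round(1),o["ee_pos"].round(3),o["tcp_rot"].round(1))
from workcell import *; o=get_obs(); print(o["q"].round(1),o["qd"].round(1),o["ee_pos"].round(3))
E
```

```text
[-34.6  13.3  21.7  98.4  -0.  130.9] [-0.2 -0.1  0.1 -0.1 -0.   0. ] [ 0.498 -0.343  0.217] [180.   -0.   14.5]
[-24.1   4.9  12.2  97.3  -0.  141.3] [-1.2  1.   0.5  0.   0.1  0. ] [ 0.498 -0.223  0.217] [180.   -0.   14.6]
[-1.170e+01 -1.000e-01  7.000e+00  9.710e+01 -0.000e+00  1.538e+02] [-1.1  0.3  0.1  0.1 -0.   0.1] [ 0.499 -0.103  0.216] [180.    0.   14.6]
[ 13.1   0.3   7.5  97.2  -0.  178.6] [-0.5 -0.4 -0.2  0.1  0.   0.3] [0.499 0.116 0.216] [180.    0.   14.5]
[ 18.2   4.4  11.7  97.4   1.8 179.9] [ 0.8 -0.4 -0.1  0.2  0.4  0.1] [0.511 0.178 0.216] [-1.782e+02  1.000e-01  1.820e+01]
[ 18.2   4.4  11.6  97.4   1.8 179.9] [-0.2 -0.4 -0.2  0.  -0.1  0.1] [0.511 0.178 0.216]
```

The last joint is at its range limit (q6 = q1 + 180 − yaw ≤ 180). For the tray I'll use yaw 104.5°, and 194.5° for the moulding. Next I'll fit the models to the silhouettes in all the views.

```bash
cat > fit.py <<'E'
from h import *; import pickle; from scipy.optimize import minimize; from workcell import get_calibration
def neutral(im):
    f=im.astype(float); mx=f.max(2); return (mx-f.min(2))<.27*mx
V={"top":(cv2.imread("pics/top0.png"),get_calibration("top"),None)}
for i in range(1,6):
    o,c=pickle.load(open(f"pics/w{i}.pkl","rb")); V[f"w{i}"]=(cv2.imread(f"pics/w{i}.png"),c,o)
def circ(r,z): a=np.linspace(0,2*np.pi,48,endpoint=False); return np.c_[r*np.cos(a),r*np.sin(a),0*a+z]
def box(a,b,z): return np.array([[x,y,z] for x,y in((-a,-b),(a,-b),(a,b),(-a,b))])
SH={"rosette":[np.r_[circ(.03,0),circ(.03,.024),circ(.022,.032)]],
"nailhead":[np.r_[box(.025,.025,0),box(.025,.025,.024),[[0,0,.036]]]],
"moulding":[np.r_[box(.042,.017,0),box(.042,.017,.024),box(.042,.007,.036)]],
"finial":[np.r_[circ(.02,0),circ(.02,.024)],np.concatenate([circ(.0155*np.cos(t),.0465+.0155*np.sin(t)) for t in np.linspace(-1.5,1.5,9)])]}
def place(P,p):
    c,s=np.cos(p[3]),np.sin(p[3]); return P@np.array([[c,s,0],[-s,c,0],[0,0,1]])+p[:3]
K=4
def fill(hulls,c,o,shape):
    m=np.zeros(shape,np.uint8)
    for P in hulls:
        uv=proj(c,P,o); cv2.fillConvexPoly(m,np.round(cv2.convexHull(uv.astype(np.float32))*16).astype(np.int32),1,cv2.LINE_8,4)
    return m
def fit(hf,p0,views,free):
    D=[]
    for v in views:
        im,c,o=V[v]; u=proj(c,np.array([p0[:3]]),o)[0]; r=110 if len(hf(np.array(p0,float)))>2 else 45
        x0,y0=max(0,int(u[0]-r)),max(0,int(u[1]-r)); sub=im[y0:y0+2*r,x0:x0+2*r]
        m=neutral(cv2.resize(sub,None,fx=K,fy=K,interpolation=cv2.INTER_CUBIC)).astype(np.uint8)
        c=dict(c); 
        for a,b in(("cx",x0),("cy",y0)): c[a]=(c[a]-b+.5)*K-.5
        c["fx"]*=K;c["fy"]*=K
        g=cv2.dilate(fill(hf(np.array(p0,float)),c,o,m.shape),np.ones((9,9)))
        n,l=cv2.connectedComponents(m); keep=[i for i in range(1,n) if ((l==i)&(g>0)).sum()>.3*(l==i).sum()]
        D.append((np.isin(l,keep),c,o))
    def cost(q,full=False):
        p=np.array(p0,float); p[free]+=q; e=[]
        for m,c,o in D:
            f=fill(hf(p),c,o,m.shape)>0; e.append(1-(f&m).sum()/(f|m).sum())
        return e if full else np.mean(e)
    n=len(free); S=np.zeros((n+1,n)); st=np.array([.006,.006,.006,.15])[free]
    for i in range(n): S[i+1,i]=st[i]
    r=minimize(cost,np.zeros(n),method="Nelder-Mead",options=dict(initial_simplex=S,maxiter=250,xatol=1e-5))
    p=np.array(p0,float); p[free]+=r.x; return p,np.round(cost(r.x,True),2)
E
python3 - <<'E'
from fit import *
for n,p,vs,fr in(("rosette",[.458,-.339,0,0],["w1","w2","w3","top"],[0,1,2]),("nailhead",[.582,-.344,0,.37],["w1","w2","w3","top"],[0,1,2,3]),
  ("moulding",[.435,-.066,0,.69],["w1","w2","w3","w4","top"],[0,1,2,3]),("finial",[.575,-.08,0,0],["w1","w2","w3","w4","top"],[0,1,2])):
    q,e=fit(lambda x:[place(h,x) for h in SH[n]],p,vs,fr); print(n,q[:3].round(4),np.degrees(q[3]).round(1),e)
# tray: rim outlines of the four recesses (round, small, square, oblong), tray centre
C=[(.0545,-.0545,circ(.038,0)),(.0545,.0545,circ(.028,0)),(-.0545,-.0545,box(.033,.033,0)),(-.0545,.0545,box(.05,.025,0))]
def tray(x): return [place(P+[a,b,0],x) for a,b,P in C]
for vs in(["w4","w5","top"],["w4","w5"],["top"]):
    q,e=fit(tray,[.4955,.222,.018,.253],vs,[0,1,2,3] if len(vs)>1 else [0,1,3])
    print("tray",q[:3].round(4),np.degrees(q[3]).round(1),e); print([place(np.array([[a,b,0]]),q)[0].round(4) for a,b,_ in C])
E
```

```text
rosette [ 0.458  -0.3397  0.0012] 0.0 [0.02 0.02 0.04 0.05]
nailhead [ 0.5816 -0.3445  0.002 ] 21.2 [0.07 0.03 0.03 0.1 ]
moulding [ 0.4355 -0.0663  0.001 ] 39.6 [0.04 0.07 0.02 0.24 0.16]
finial [ 0.5749 -0.0813  0.001 ] 0.0 [0.02 0.03 0.04 0.02 0.11]
tray [0.4965 0.2247 0.0089] 14.2 [0.32 0.27 0.12]
[array([0.5627, 0.1853, 0.0089]), array([0.5359, 0.2909, 0.0089]), array([0.457 , 0.1585, 0.0089]), array([0.4302, 0.2641, 0.0089])]
tray [0.4965 0.2245 0.0096] 14.3 [0.32 0.27]
[array([0.5628, 0.1852, 0.0096]), array([0.5358, 0.2908, 0.0096]), array([0.4571, 0.1582, 0.0096]), array([0.4302, 0.2638, 0.0096])]
tray [0.4963 0.2228 0.018 ] 14.6 [0.13]
[array([0.5628, 0.1838, 0.018 ]), array([0.5354, 0.2893, 0.018 ]), array([0.4573, 0.1564, 0.018 ]), array([0.4299, 0.2619, 0.018 ])]
```

The casts fit well, with bases at 1–2 mm and IoU of 0.95 or better. The tray mask is polluted by shadow in the wrist views, so I'll tighten it.

```bash
python3 - <<'E'
import fit; from fit import *
C=[(.0545,-.0545,circ(.038,0)),(.0545,.0545,circ(.028,0)),(-.0545,-.0545,box(.033,.033,0)),(-.0545,.0545,box(.05,.025,0))]
def tray(x): return [place(P+[a,b,0],x) for a,b,P in C]
im=V["w4"][0]; c,o=V["w4"][1:]
for a,b,_ in C:
    for d in (0,.0545*.85):
        u=proj(c,place(np.array([[a+np.sign(a)*-0+ (0 if d==0 else .045),b+(0 if d==0 else .045),0]]),np.array([.4963,.2228,.018,.253])),o)[0].astype(int); print(u,im[u[1],u[0]],end=" ")
for s in(.35,.45,.5):
    fit.neutral=lambda im:(lambda f:(f.max(2)-f.min(2)<s*f.max(2))&(f.max(2)<110))(im.astype(float))
    for vs in(["w4","w5"],["w4","w5","top"]):
        q,e=fit.fit(tray,[.4963,.2228,.018,.253],vs,[0,1,2,3]); print("\n",s,q[:3].round(4),np.degrees(q[3]).round(1),e,end="")
E
```

```text
[213  94] [67 73 79] [172  52] [151 197 219] [121  94] [ 93 104 112] [76 52] [165 212 223] [217 182] [60 75 81] [180 148] [168 215 225] [133 183] [ 89 102 109] [ 92 148] [175 221 224] Traceback (most recent call last):
  File "<stdin>", line 11, in <module>
AttributeError: 'function' object has no attribute 'fit'
```

```bash
cat > tray.py <<'E'
import fit as F; from fit import *
C=[(.0545,-.0545,circ(.038,0)),(.0545,.0545,circ(.028,0)),(-.0545,-.0545,box(.033,.033,0)),(-.0545,.0545,box(.05,.025,0))]
def tray(x): return [place(P+[a,b,0],x) for a,b,P in C]
E
sed -i 's/^def fit(/def fitp(/' fit.py; python3 - <<'E'
from tray import *
for s in(.3,.4):
    F.neutral=lambda im:(lambda f:(f.max(2)-f.min(2)<s*f.max(2))&(f.max(2)<140))(im.astype(float))
    for vs in(["w4","w5"],["w4","w5","top"]):
        q,e=F.fitp(tray,[.4963,.2228,.018,.253],vs,[0,1,2,3]); print(s,q[:3].round(4),np.degrees(q[3]).round(1),e)
from workcell import get_obs; print(get_obs()["ee_pos"])
E
```

```text
0.3 [0.496  0.2241 0.0112] 14.3 [0.08 0.09]
0.3 [0.4959 0.224  0.0113] 14.4 [0.08 0.09 0.17]
0.4 [0.4963 0.2231 0.0165] 14.5 [0.07 0.07]
0.4 [0.4964 0.2233 0.016 ] 14.3 [0.07 0.07 0.17]
[0.51136756 0.17822622 0.21637102]
```

The tray centre is (0.4963, 0.2233), yaw 14.4°, with a height of 11–17 mm, between the floor (13) and the rim (20). That gives these recess centres:
- round: (0.5626, 0.1841)
- small round: (0.5355, 0.2896)
- square: (0.4571, 0.1570)
- oblong: (0.4300, 0.2625)

Next, the rosette.

Scaled: -51.8 cm / 60 = -0.8633, -5.3 cm / 60 = -0.0883, 1.51 rad / 4 = 0.3775.

>>> servo_tool([
  [-0.0883, -0.8633, 0, 0.3775],
  [-0.0883, -0.8633, 0, 0.3775],
  [-0.0883, -0.8633, 0, 0.3775],
  [-0.0883, -0.8633, 0, 0.3775],
  [-0.0883, -0.8633, 0, 0.3775],
  [-0.0883, -0.8633, 0, 0.3775],
  [-0.0883, -0.8633, 0, 0.3775],
  [-0.0883, -0.8633, 0, 0.3775],
  [-0.0883, -0.8633, 0, 0.3775],
  [-0.0883, -0.8633, 0, 0.3775],
  [-0.0883, -0.8633, 0, 0.3775],
  [-0.0883, -0.8633, 0, 0.3775],
  [-0.0883, -0.8633, 0, 0.3775],
  [-0.0883, -0.8633, 0, 0.3775],
  [-0.0883, -0.8633, 0, 0.3775],
  [-0.0883, -0.8633, 0, 0.3775],
  [-0.0883, -0.8633, 0, 0.3775],
  [-0.0883, -0.8633, 0, 0.3775],
])

```text
time: 5.35
ee_pos: [0.4585, -0.3388, 0.2168]
tcp_rot: [-178.2, 0.1, 104.8]
wrist_force: [-0.1, 0.2, -0.0]
opening: 0.0856
grasp_force: 0.0
```

Scaled: -21.2 cm / 60 = -0.3533, -20.5 cm / 60 = -0.3417.

>>> servo_tool([
  [0, -0.0017, -0.0667, 0],
  [0, -0.0017, -0.1333, 0],
  [0, -0.0017, -0.2, 0],
  [0, -0.0017, -0.25, 0],
  [0, -0.0017, -0.2833, 0],
  [0, -0.0017, -0.3083, 0],
  [0, -0.0017, -0.325, 0],
  [0, -0.0017, -0.3417, 0],
  [0, -0.0017, -0.3533, 0],
  [0, -0.0017, -0.3533, 0],
  [0, -0.0017, -0.3533, 0],
])

```text
time: 6.27
ee_pos: [0.4588, -0.3405, 0.0049]
tcp_rot: [-178.2, 0.1, 104.8]
wrist_force: [-0.4, -0.3, 0.2]
opening: 0.0856
grasp_force: 0.0
```

>>> servo_tool([
  [0, 0, 0, 0],
  [0, 0, 0, 0],
  [0, 0, 0, 0],
  [0, 0, 0, 0],
  [0, 0, 0, 0],
  [0, 0, 0, 0],
  [0, 0, 0, 0],
  [0, 0, 0, 0],
  [0, 0, 0, 0],
  [0, 0, 0, 0],
  [0, 0, 0, 0],
  [0, 0, 0, 0],
], claw=0.6, force=30)

```text
time: 7.27
ee_pos: [0.4585, -0.3405, 0.0044]
tcp_rot: [-178.2, 0.1, 104.7]
wrist_force: [-0.3, 0.0, 0.0]
opening: 0.034
grasp_force: 0.0
```

The fingers closed to 34 mm with no force, so they missed. I'll look.

```bash
python3 snap.py w6; python3 - <<'E'
from workcell import *; import cv2,numpy as np
s=camera("scene")[...,::-1]; cv2.imwrite("pics/s6.png",s)
w=cv2.imread("pics/w6.png"); c=cv2.resize(s[100:260,40:240],(400,320),interpolation=cv2.INTER_CUBIC)
cv2.imwrite("pics/m6.png",np.hstack([cv2.resize(w,(400,320)),c]))
E
```

```text
7.2667 [ 0.45847886 -0.34054784  0.00439681] [-1.78210816e+02  5.53281560e-02  1.04748852e+02]
```

View pics/m6.png

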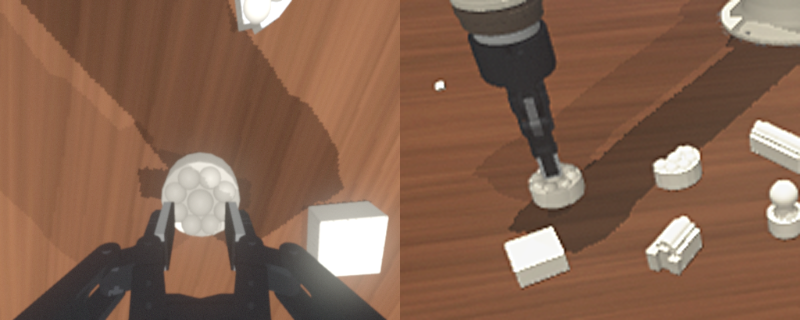

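```bash
python3 - <<'E'
import cv2,numpy as np
w=cv2.imread("pics/w6.png")[170:384,130:384]; s=cv2.imread("pics/s6.png")[130:210,80:180]
cv2.imwrite("pics/m7.png",np.hstack([cv2.resize(w,(480,400),interpolation=cv2.INTER_CUBIC),cv2.resize(s,(320,400),interpolation=cv2.INTER_CUBIC)]))
E
```

```text
(no output)
```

View pics/m7.png

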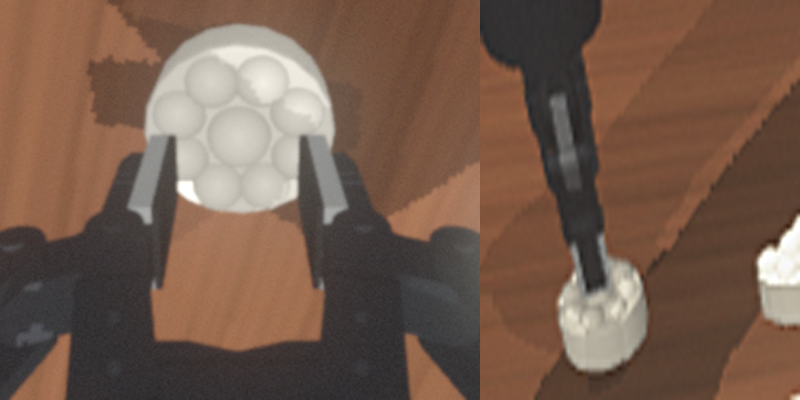

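The fingers are above the petals: the tips look about 40 mm short of the reported TCP. I'll check by sighting the tip in the scene view.

```bash
python3 - <<'E'
from h import *; from workcell import get_calibration; import pickle
cs=get_calibration("scene")
for P in([.4749,-.3361],[.4749+.013,-.3361+.004]):
    for z in(.005,.025,.045,.055): print(P,z,proj(cs,[[*P,z]],None).round(1))
o,c=pickle.load(open("pics/w6.pkl","rb"))
print(proj(c,[[.458,-.3397,.034]],o).round(1),"boss seen at",(130+238/1.89,170+137/1.87))
import cv2; from fit import *; V["w6"]=(cv2.imread("pics/w6.png"),c,o)
c0,o0=V["w1"][1:]
for z in (0,-.02,-.03,-.04,-.05):
    for nm,h,ob in(("w1",.0425,o0),("w6",.017,o)):
        A=R.from_euler("xyz",ob["tcp_rot"],degrees=True).as_matrix()
        print(nm,z,proj(c,(A@np.array([[.011,.0+h,z],[.011,-h,z]]).T).T+ob["ee_pos"],ob).round(0).tolist())
E
```

```text
[0.4749, -0.3361] 0.005 [[120.2 198.8]]
[0.4749, -0.3361] 0.025 [[118. 192.]]
[0.4749, -0.3361] 0.045 [[115.8 185.1]]
[0.4749, -0.3361] 0.055 [[114.7 181.5]]
[0.4879, -0.3321] 0.005 [[121.3 201.9]]
[0.4879, -0.3321] 0.025 [[119.1 195.2]]
[0.4879, -0.3321] 0.045 [[116.9 188.2]]
[0.4879, -0.3321] 0.055 [[115.7 184.6]]
[[256.2 250.7]] boss seen at (255.92592592592592, 243.2620320855615)
w1 0 [[323.0, 210.0], [189.0, 210.0]]
w6 0 [[283.0, 210.0], [229.0, 210.0]]
w1 -0.02 [[331.0, 223.0], [181.0, 224.0]]
w6 -0.02 [[286.0, 223.0], [226.0, 224.0]]
w1 -0.03 [[335.0, 231.0], [177.0, 231.0]]
w6 -0.03 [[288.0, 231.0], [225.0, 231.0]]
w1 -0.04 [[340.0, 240.0], [172.0, 240.0]]
w6 -0.04 [[290.0, 240.0], [223.0, 240.0]]
w1 -0.05 [[346.0, 250.0], [167.0, 250.0]]
w6 -0.05 [[292.0, 250.0], [220.0, 250.0]]
```

```bash
python3 - <<'E'
from fit import *
o,c=pickle.load(open("pics/w6.pkl","rb"))
for dz in(0,.01,.02,.03,.04):
    q=dict(o); q["ee_pos"]=o["ee_pos"]+[0,0,dz]
    u=proj(c,place(SH["rosette"][0],np.array([.458,-.3397,0,0])),q); b=proj(c,[[.458,-.3397,.034]],q)[0]
    print(dz,"cols",u[:,0].min().round(),u[:,0].max().round(),"rows",u[:,1].min().round(),"boss",b.round())
print("seen cols 207 307, row min",170+22/1.87,"boss 256 243", o["q"].round(2))
E
```

```text
0 cols 206.0 308.0 rows 181.0 boss [256. 251.]
0.01 cols 209.0 306.0 rows 177.0 boss [257. 242.]
0.02 cols 211.0 304.0 rows 173.0 boss [257. 234.]
0.03 cols 214.0 302.0 rows 169.0 boss [258. 227.]
0.04 cols 216.0 301.0 rows 166.0 boss [258. 221.]
seen cols 207 307, row min 181.76470588235293 boss 256 243 [-35.81   9.69  -6.01  75.39  -1.42  39.45]
```

The camera pose agrees with the reported TCP, and both views put the finger tips about 40 mm above the bench. So at this opening the tips stand about 35–40 mm behind the stated TCP. I'll open, lower stepwise while watching the force, and close again.

Scaled: -1.5 cm / 60 = -0.025, -1 cm / 60 = -0.0167.

>>> servo_tool([
  [0, 0, 0, 0],
  [0, 0, 0, 0],
  [0, 0, 0, 0],
  [0, 0, 0, 0],
  [0, 0, 0, 0],
  [0, 0, 0, 0],
  [0, 0, 0, 0],
  [0, 0, -0.0083, 0],
  [0, 0, -0.0167, 0],
  [0, 0, -0.025, 0],
  [0, 0, -0.025, 0],
  [0, 0, -0.025, 0],
], claw=0)

```text
time: 8.37
ee_pos: [0.4581, -0.3403, -0.0112]
tcp_rot: [-178.2, 0.0, 104.7]
wrist_force: [0.4, 0.4, 0.6]
opening: 0.0854
grasp_force: 0.0
```

```bash
python3 snap.py w7; python3 - <<'E'
from workcell import *; import cv2,numpy as np
s=camera("scene")[...,::-1]; cv2.imwrite("pics/s7.png",s)
w=cv2.imread("pics/w7.png"); c=cv2.resize(s[120:220,70:190],(384,320),interpolation=cv2.INTER_CUBIC)
cv2.imwrite("pics/m8.png",np.hstack([cv2.resize(w,(416,320)),c]))
E
```

```text
8.3667 [ 0.45810514 -0.34030257 -0.01124007] [-1.78170698e+02  7.43004205e-03  1.04749787e+02]
```

View pics/m8.png

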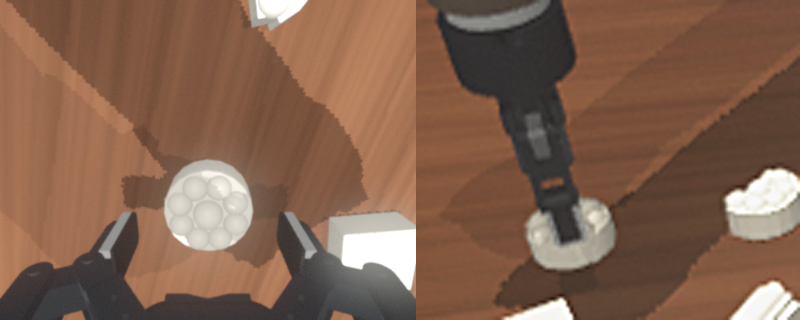

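No contact at TCP −11 mm, and the open tips sight at about 35 mm. I'll go down another 21 mm slowly and close.

Scaled: -1.5 cm / 60 = -0.025, -1.2 cm / 60 = -0.02.

>>> servo_tool([
  [0, 0, -0.005, 0],
  [0, 0, -0.01, 0],
  [0, 0, -0.015, 0],
  [0, 0, -0.02, 0],
  [0, 0, -0.025, 0],
  [0, 0, -0.025, 0],
])

```text
time: 8.97
ee_pos: [0.4581, -0.3403, -0.0265]
tcp_rot: [-178.2, 0.0, 104.7]
wrist_force: [-0.4, 0.0, -0.1]
opening: 0.0852
grasp_force: 0.0
```

Scaled: -0.6 cm / 60 = -0.01, -0.4 cm / 60 = -0.0067.

>>> servo_tool([
  [0, 0, -0.0033, 0],
  [0, 0, -0.0067, 0],
  [0, 0, -0.01, 0],
  [0, 0, -0.01, 0],
])

```text
time: 9.3
ee_pos: [0.4583, -0.3404, -0.032]
tcp_rot: [-178.2, 0.0, 104.8]
wrist_force: [-0.1, 0.0, 0.5]
opening: 0.0854
grasp_force: 0.0
```

>>> servo_tool([
  [0, 0, 0, 0],
  [0, 0, 0, 0],
  [0, 0, 0, 0],
  [0, 0, 0, 0],
  [0, 0, 0, 0],
  [0, 0, 0, 0],
  [0, 0, 0, 0],
  [0, 0, 0, 0],
  [0, 0, 0, 0],
], claw=0.5, force=30)

```text
time: 10.05
ee_pos: [0.4587, -0.3407, -0.0312]
tcp_rot: [-178.2, 0.1, 104.8]
wrist_force: [-1.0, 0.2, 5.7]
opening: 0.0586
grasp_force: 32.6
```

Gripped: opening 58.6 mm at 33 N. I'll lift it and see how deep the tips sit on the disc.

Scaled: 14 cm / 60 = 0.2333, 12 cm / 60 = 0.2.

>>> servo_tool([
  [0, 0, 0.0083, 0],
  [0, 0, 0.025, 0],
  [0, 0, 0.05, 0],
  [0, 0, 0.1, 0],
  [0, 0, 0.15, 0],
  [0, 0, 0.2, 0],
  [0, 0, 0.2333, 0],
  [0, 0, 0.2333, 0],
  [0, 0, 0.2333, 0],
])

```text
time: 10.8
ee_pos: [0.4591, -0.3409, 0.11]
tcp_rot: [-178.3, 0.2, 104.8]
wrist_force: [-0.2, 0.3, -1.5]
opening: 0.059
grasp_force: 32.6
```

```bash
python3 snap.py w8; python3 - <<'E'
from workcell import *; import cv2,numpy as np; from h import proj
o=get_obs(); s=camera("scene")[...,::-1]; cv2.imwrite("pics/s8.png",s); u=proj(get_calibration("scene"),[o["ee_pos"]+[0,0,.03]])[0].astype(int); print(u,o["ee_pos"],o["wrist_force"],o["grasp_force"])
x0,y0=max(0,u[0]-50),max(0,u[1]-50); print(x0,y0)
w=cv2.imread("pics/w8.png")[150:384,130:380]; c=cv2.resize(s[y0:y0+100,x0:x0+100],(400,400),interpolation=cv2.INTER_CUBIC)
cv2.imwrite("pics/m9.png",np.hstack([cv2.resize(w,(400,400)),c]))
E
```

```text
10.8 [ 0.45910699 -0.34093923  0.10997698] [-1.78306662e+02  1.66528403e-01  1.04754731e+02]
[103 146] [ 0.45849838 -0.34053508  0.10842676] [-0.23886902 -0.72035681 -1.28358431] 32.58301019668579
53 96
```

View pics/m9.png

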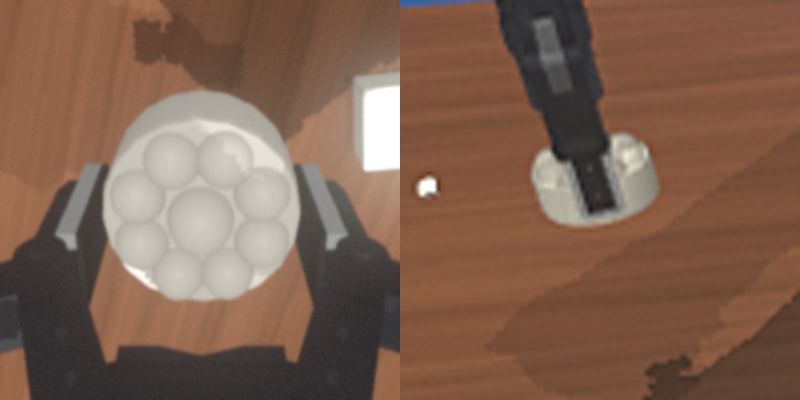

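The tip ends roughly 10 mm above the disc's underside, so it clears the 7 mm recess, and the grip is centred. The palm is also well clear. So at grasp, TCP is the cast's underside − 31 mm. Carrying it to the round recess.

Scaled: 52.5 cm / 60 = 0.875, 10.4 cm / 60 = 0.1733.

>>> servo_tool([
  [0.0333, 0.175, 0, 0],
  [0.0683, 0.35, 0, 0],
  [0.08, 0.4, 0, 0],
  [0.0917, 0.45, 0, 0],
  [0.1033, 0.5, 0, 0],
  [0.115, 0.5667, 0, 0],
  [0.1267, 0.625, 0, 0],
  [0.1383, 0.6833, 0, 0],
  [0.15, 0.7417, 0, 0],
  [0.16, 0.8, 0, 0],
  [0.1667, 0.85, 0, 0],
  [0.1733, 0.875, 0, 0],
  [0.1733, 0.875, 0, 0],
  [0.1733, 0.875, 0, 0],
  [0.1733, 0.875, -0.0333, 0],
  [0.1733, 0.875, -0.0667, 0],
  [0.1733, 0.875, -0.1, 0],
  [0.1733, 0.875, -0.1167, 0],
  [0.1733, 0.875, -0.1167, 0],
  [0.1733, 0.875, -0.1167, 0],
])

```text
time: 12.57
ee_pos: [0.5619, 0.1841, 0.0379]
tcp_rot: [-178.1, 0.1, 104.7]
wrist_force: [0.4, 0.9, 0.0]
opening: 0.0586
grasp_force: 32.7
```

```bash
python3 snap.py w9
```

```text
12.5667 [0.56188494 0.1840541  0.03787092] [-1.78108831e+02  6.46693590e-02  1.04739568e+02]
```

View pics/w9.png

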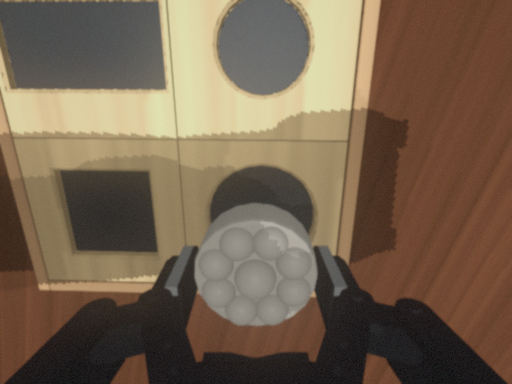

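The rosette hangs over the round recess, visible at columns 210–314. The small round recess is at about (265,45) and the square at about (108,211). I'll compare these with my tray estimate.

```bash
python3 - <<'E'
from tray import *
o,c=pickle.load(open("pics/w9.pkl","rb")); p=np.array([.4963,.2233,.020,np.radians(14.4)])
for (a,b,P),n in zip(C,("round","small","square","oblong")):
    r=proj(c,place(P+[a,b,0],p),o); f=proj(c,place(P+[a,b,-.007],p),o)
    print(n,"rim u",r[:,0].min().round(),r[:,0].max().round(),"v",r[:,1].min().round(),r[:,1].max().round(),"floor u",f[:,0].min().round(),f[:,0].max().round(),"v",f[:,1].min().round(),f[:,1].max().round())
print(proj(c,place(np.array([[0,0,0],[.0,-.109,0],[.12,-.12,0],[-.12,-.12,0]]),p),o).round())
E
```

```text
round rim u 206.0 314.0 v 165.0 265.0 floor u 208.0 313.0 v 163.0 260.0
small rim u 214.0 310.0 v -9.0 97.0 floor u 216.0 308.0 v -5.0 97.0
square rim u 51.0 157.0 v 170.0 257.0 floor u 58.0 160.0 v 167.0 252.0
oblong rim u -16.0 165.0 v -3.0 91.0 floor u -5.0 169.0 v 1.0 91.0
[[176. 139.]
 [188. 282.]
 [344. 299.]
 [ 38. 291.]]
```

The estimate matches to 1–2 px. I'll lower the rosette gently.

Scaled: -5.4 cm / 60 = -0.09, -5.2 cm / 60 = -0.0867.

>>> servo_tool([
  [0.0017, 0, -0.025, 0],
  [0.0017, 0, -0.05, 0],
  [0.0017, 0, -0.0667, 0],
  [0.0017, 0, -0.075, 0],
  [0.0017, 0, -0.08, 0],
  [0.0017, 0, -0.0833, 0],
  [0.0017, 0, -0.0867, 0],
  [0.0017, 0, -0.09, 0],
  [0.0017, 0, -0.09, 0],
  [0.0017, 0, -0.09, 0],
])

```text
time: 13.45
ee_pos: [0.5636, 0.1845, -0.0154]
tcp_rot: [-178.2, 0.1, 104.8]
wrist_force: [0.4, -0.1, -1.5]
opening: 0.0588
grasp_force: 32.7
```

Scaled: -0.2 cm / 60 = -0.0033, -0.1 cm / 60 = -0.0017.

>>> servo_tool([
  [0, 0, -0.0017, 0],
  [0, 0, -0.0033, 0],
  [0, 0, -0.0033, 0],
  [0, 0, -0.0033, 0],
])

```text
time: 13.78
ee_pos: [0.5634, 0.1845, -0.0176]
tcp_rot: [-178.2, 0.1, 104.8]
wrist_force: [-0.0, -0.2, -1.8]
opening: 0.0588
grasp_force: 32.7
```

Scaled: -0.2 cm / 60 = -0.0033, -0.1 cm / 60 = -0.0017.

>>> servo_tool([
  [0, 0, -0.0017, 0],
  [0, 0, -0.0033, 0],
  [0, 0, -0.0033, 0],
  [0, 0, -0.0033, 0],
])

```text
time: 14.12
ee_pos: [0.5637, 0.1845, -0.0182]
tcp_rot: [-178.3, 0.1, 104.7]
wrist_force: [-3.8, -0.5, 9.7]
opening: 0.0586
grasp_force: 33.6
```

Contact at 10 N. I'll release, rise and move on to the nailhead, needing yaw 111.2° and TCP z about −29 mm.

Scaled: 11 cm / 60 = 0.1833, 8 cm / 60 = 0.1333.

>>> servo_tool([
  [0, 0, 0.0017, 0],
  [0, 0, 0.0017, 0],
  [0, 0, 0.0017, 0],
  [0, 0, 0.0017, 0],
  [0, 0, 0.0017, 0],
  [0, 0, 0.0017, 0],
  [0, 0, 0.0017, 0],
  [0, 0, 0.0167, 0],
  [0, 0, 0.0417, 0],
  [0, 0, 0.0833, 0],
  [0, 0, 0.1333, 0],
  [0, 0, 0.1833, 0],
  [0, 0, 0.1833, 0],
  [0, 0, 0.1833, 0],
], claw=0)

```text
time: 15.28
ee_pos: [0.5647, 0.1849, 0.0932]
tcp_rot: [-178.5, 0.0, 104.8]
wrist_force: [-0.8, 0.7, -1.1]
opening: 0.0854
grasp_force: 0.0
```

```bash
python3 snap.py w10; python3 - <<'E'
from tray import *
o,c=pickle.load(open("pics/w10.pkl","rb")); V["w10"]=(cv2.imread("pics/w10.png"),c,o)
F.neutral=lambda im:(lambda f:(f.max(2)-f.min(2)<.3*f.max(2))&(f.max(2)>130))(im.astype(float))
q,e=F.fitp(lambda x:[place(h,x) for h in SH["rosette"]],[.5635,.1845,.013,0],["w10"],[0,1,2]); print(q.round(4),e,o["wrist_force"])
E
```

```text
15.2833 [0.56474906 0.18487867 0.09319841] [-1.78464007e+02  4.02244422e-02  1.04753573e+02]
[ 0.5644  0.1792 -0.0017  0.    ] [0.03] [-0.7781601   0.69500109 -1.14203262]
```

Scaled: -52.9 cm / 60 = -0.8817, 1.7 cm / 60 = 0.0283, 0.113 rad / 4 = 0.0283.

>>> servo_tool([
  [0.0283, -0.8817, 0, 0.0283],
  [0.0283, -0.8817, 0, 0.0283],
  [0.0283, -0.8817, 0, 0.0283],
  [0.0283, -0.8817, 0, 0.0283],
  [0.0283, -0.8817, 0, 0.0283],
  [0.0283, -0.8817, 0, 0.0283],
  [0.0283, -0.8817, 0, 0.0283],
  [0.0283, -0.8817, 0, 0.0283],
  [0.0283, -0.8817, 0, 0.0283],
  [0.0283, -0.8817, 0, 0.0283],
  [0.0283, -0.8817, 0, 0.0283],
  [0.0283, -0.8817, 0, 0.0283],
  [0.0283, -0.8817, 0, 0.0283],
  [0.0283, -0.8817, 0, 0.0283],
  [0.0283, -0.8817, 0, 0.0283],
  [0.0283, -0.8817, 0, 0.0283],
  [0.0283, -0.8817, 0, 0.0283],
])

```text
time: 16.75
ee_pos: [0.5804, -0.3433, 0.0899]
tcp_rot: [-178.2, -0.0, 111.3]
wrist_force: [0.3, 0.5, 0.1]
opening: 0.0859
grasp_force: 0.0
```

```bash
python3 snap.py w11; python3 - <<'E'
from tray import *
o,c=pickle.load(open("pics/w11.pkl","rb")); V["w11"]=(cv2.imread("pics/w11.png"),c,o)
q,e=F.fitp(lambda x:[place(h,x) for h in SH["nailhead"]],[.5816,-.3445,.001,.37],["w11"],[0,1,3]); print(q.round(4),np.degrees(q[3]),e)
im=camera=None
from workcell import camera
t=camera("top")[...,::-1]; cv2.imwrite("pics/top1.png",t); V["top1"]=(t,V["top"][1],None)
F.neutral=lambda im:(lambda f:(f.max(2)-f.min(2)<.3*f.max(2))&(f.max(2)>130))(im.astype(float))
q,e=F.fitp(lambda x:[place(h,x) for h in SH["rosette"]],[.5635,.1845,.013,0],["top1"],[0,1]); print("rosette",q.round(4),e)
o,c=pickle.load(open("pics/w10.pkl","rb")); V["w10"]=(cv2.imread("pics/w10.png"),c,o)
q,e=F.fitp(lambda x:[place(h,x) for h in SH["rosette"]],[.5635,.1845,.013,0],["w10","top1"],[0,1,2]); print("rosette",q.round(4),e)
E
```

```text
16.75 [ 0.58036603 -0.34332141  0.08985451] [-1.78176695e+02 -4.62220360e-03  1.11285414e+02]
[ 0.5818 -0.3447  0.001   0.3774] 21.622977493484896 [0.02]
rosette [0.5656 0.1874 0.013  0.    ] [0.12]
rosette [0.5644 0.1872 0.0153 0.    ] [0.14 0.13]
```

Scaled: -12 cm / 60 = -0.2, -11.7 cm / 60 = -0.195.

>>> servo_tool([
  [0.0017, -0.0017, -0.0667, 0],
  [0.0017, -0.0017, -0.1167, 0],
  [0.0017, -0.0017, -0.15, 0],
  [0.0017, -0.0017, -0.1667, 0],
  [0.0017, -0.0017, -0.1783, 0],
  [0.0017, -0.0017, -0.1867, 0],
  [0.0017, -0.0017, -0.195, 0],
  [0.0017, -0.0017, -0.2, 0],
  [0.0017, -0.0017, -0.2, 0],
  [0.0017, -0.0017, -0.2, 0],
])

```text
time: 17.68
ee_pos: [0.5818, -0.3458, -0.0289]
tcp_rot: [-178.2, 0.1, 111.2]
wrist_force: [0.3, -0.2, 0.0]
opening: 0.0856
grasp_force: 0.0
```

>>> servo_tool([
  [0, 0, 0, 0],
  [0, 0, 0, 0],
  [0, 0, 0, 0],
  [0, 0, 0, 0],
  [0, 0, 0, 0],
  [0, 0, 0, 0],
  [0, 0, 0, 0],
  [0, 0, 0, 0],
  [0, 0, 0, 0],
  [0, 0, 0, 0],
  [0, 0, 0, 0],
], claw=0.6)

```text
time: 18.6
ee_pos: [0.5817, -0.3458, -0.0289]
tcp_rot: [-178.2, 0.1, 111.2]
wrist_force: [-0.8, -0.5, 4.7]
opening: 0.0494
grasp_force: 32.2
```

Gripped at 49.4 mm. Lift and carry to the square recess.

Scaled: 14 cm / 60 = 0.2333, 12 cm / 60 = 0.2.

>>> servo_tool([
  [0, 0, 0.0083, 0],
  [0, 0, 0.025, 0],
  [0, 0, 0.05, 0],
  [0, 0, 0.1, 0],
  [0, 0, 0.15, 0],
  [0, 0, 0.2, 0],
  [0, 0, 0.2333, 0],
  [0, 0, 0.2333, 0],
])

```text
time: 19.27
ee_pos: [0.5831, -0.3464, 0.1167]
tcp_rot: [-178.5, 0.4, 111.2]
wrist_force: [0.6, -0.2, 0.4]
opening: 0.0494
grasp_force: 31.4
```

Scaled: 50.2 cm / 60 = 0.8367, 47 cm / 60 = 0.7833, -0.119 rad / 4 = -0.0298.

>>> servo_tool([
  [-0.0117, 0.05, 0, -0.005],
  [-0.0283, 0.1167, 0, -0.0125],
  [-0.045, 0.1833, 0, -0.02],
  [-0.0617, 0.25, 0, -0.0298],
  [-0.0783, 0.3167, 0, -0.0298],
  [-0.095, 0.3833, 0, -0.0298],
  [-0.1117, 0.45, 0, -0.0298],
  [-0.1283, 0.5167, 0, -0.0298],
  [-0.145, 0.5833, 0, -0.0298],
  [-0.1617, 0.65, 0, -0.0298],
  [-0.1783, 0.7167, 0, -0.0298],
  [-0.195, 0.7833, 0, -0.0298],
  [-0.2083, 0.8367, 0, -0.0298],
  [-0.2083, 0.8367, 0, -0.0298],
  [-0.2083, 0.8367, -0.05, -0.0298],
  [-0.2083, 0.8367, -0.0833, -0.0298],
  [-0.2083, 0.8367, -0.1167, -0.0298],
  [-0.2083, 0.8367, -0.1333, -0.0298],
  [-0.2083, 0.8367, -0.1333, -0.0298],
  [-0.2083, 0.8367, -0.1333, -0.0298],
])

```text
time: 20.93
ee_pos: [0.4563, 0.1562, 0.0306]
tcp_rot: [-178.2, 0.1, 104.4]
wrist_force: [1.4, 0.5, -0.3]
opening: 0.0489
grasp_force: 31.4
```

```bash
python3 snap.py w12
```

```text
20.9333 [0.45631981 0.15623029 0.03061209] [-1.78175821e+02  5.80775080e-02  1.04394578e+02]
```

View pics/w12.png

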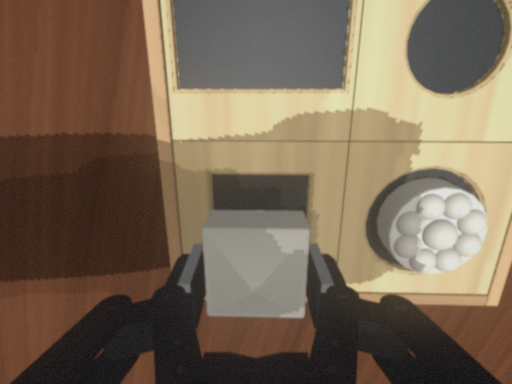

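The rosette sits flat in its recess. The nailhead (columns 204–309) is centred and square over the square recess (columns 213–308). Lowering.

Scaled: -4.6 cm / 60 = -0.0767, -4.5 cm / 60 = -0.075.

>>> servo_tool([
  [0.0017, 0, -0.025, 0],
  [0.0017, 0, -0.0417, 0],
  [0.0017, 0, -0.055, 0],
  [0.0017, 0, -0.0633, 0],
  [0.0017, 0, -0.0683, 0],
  [0.0017, 0, -0.0717, 0],
  [0.0017, 0, -0.075, 0],
  [0.0017, 0, -0.0767, 0],
  [0.0017, 0, -0.0767, 0],
  [0.0017, 0, -0.0767, 0],
])

```text
time: 21.82
ee_pos: [0.4576, 0.1565, -0.0154]
tcp_rot: [-178.2, 0.1, 104.4]
wrist_force: [-0.2, 0.5, -1.7]
opening: 0.049
grasp_force: 31.4
```

Scaled: -0.1 cm / 60 = -0.0017, -0.05 cm / 60 = -0.0008.

>>> servo_tool([
  [0, 0, -0.0008, 0],
  [0, 0, -0.0017, 0],
  [0, 0, -0.0017, 0],
])

```text
time: 22.07
ee_pos: [0.4577, 0.1565, -0.016]
tcp_rot: [-178.2, 0.0, 104.4]
wrist_force: [-0.7, 0.1, 4.4]
opening: 0.0496
grasp_force: 32.0
```

Scaled: 12 cm / 60 = 0.2, 11 cm / 60 = 0.1833.

>>> servo_tool([
  [0, 0, 0, 0],
  [0, 0, 0, 0],
  [0, 0, 0, 0],
  [0, 0, 0, 0],
  [0, 0, 0, 0],
  [0, 0, 0, 0],
  [0, 0, 0, 0],
  [0, 0, 0.0167, 0],
  [0, 0, 0.0417, 0],
  [0, 0, 0.0833, 0],
  [0, 0, 0.1333, 0],
  [0, 0, 0.1833, 0],
  [0, 0, 0.2, 0],
  [0, 0, 0.2, 0],
], claw=0)

```text
time: 23.23
ee_pos: [0.459, 0.157, 0.107]
tcp_rot: [-178.5, 0.0, 104.4]
wrist_force: [0.1, 0.4, -0.9]
opening: 0.0851
grasp_force: 0.0
```

Scaled: -23.8 cm / 60 = -0.3967, 11.7 cm / 60 = 0.195.

>>> servo_tool([
  [0.195, -0.3967, 0, 0],
  [0.195, -0.3967, 0, 0],
  [0.195, -0.3967, 0, 0],
  [0.195, -0.3967, 0, 0],
  [0.195, -0.3967, 0, 0],
  [0.195, -0.3967, 0, 0],
  [0.195, -0.3967, 0, 0],
  [0.195, -0.3967, 0, 0],
  [0.195, -0.3967, 0, 0],
  [0.195, -0.3967, 0, 0],
])

```text
time: 24.07
ee_pos: [0.5738, -0.0809, 0.1026]
tcp_rot: [-178.1, 0.0, 104.4]
wrist_force: [-0.2, -0.0, -0.0]
opening: 0.0852
grasp_force: 0.0
```

```bash
python3 snap.py w13; python3 - <<'E'
from tray import *
o,c=pickle.load(open("pics/w13.pkl","rb")); V["w13"]=(cv2.imread("pics/w13.png"),c,o)
q,e=F.fitp(lambda x:[place(h,x) for h in SH["finial"]],[.575,-.0813,.001,0],["w13"],[0,1]); print(q.round(4),e)
E
```

```text
24.0667 [ 0.57380512 -0.08087317  0.10257331] [-1.78131561e+02  7.17164000e-03  1.04422084e+02]
[ 0.5746 -0.0807  0.001   0.    ] [0.02]
```

Scaled: -11.2 cm / 60 = -0.1867, -10.7 cm / 60 = -0.1783.

>>> servo_tool([
  [0.0017, 0, -0.0667, 0],
  [0.0017, 0, -0.1167, 0],
  [0.0017, 0, -0.15, 0],
  [0.0017, 0, -0.1667, 0],
  [0.0017, 0, -0.1783, 0],
  [0.0017, 0, -0.1867, 0],
  [0.0017, 0, -0.1867, 0],
])

```text
time: 24.7
ee_pos: [0.5757, -0.0811, -0.0083]
tcp_rot: [-178.2, 0.1, 104.4]
wrist_force: [0.4, -0.7, 0.3]
opening: 0.0856
grasp_force: 0.0
```

Scaled: -2 cm / 60 = -0.0333, -1.6 cm / 60 = -0.0267.

>>> servo_tool([
  [0, 0, -0.0067, 0],
  [0, 0, -0.0133, 0],
  [0, 0, -0.02, 0],
  [0, 0, -0.0267, 0],
  [0, 0, -0.0333, 0],
  [0, 0, -0.0333, 0],
])

```text
time: 25.2
ee_pos: [0.5749, -0.0815, -0.0296]
tcp_rot: [-178.1, 0.0, 104.4]
wrist_force: [-0.3, 0.3, 0.1]
opening: 0.0855
grasp_force: 0.0
```

>>> servo_tool([
  [0, 0, 0, 0],
  [0, 0, 0, 0],
  [0, 0, 0, 0],
  [0, 0, 0, 0],
  [0, 0, 0, 0],
  [0, 0, 0, 0],
  [0, 0, 0, 0],
  [0, 0, 0, 0],
  [0, 0, 0, 0],
  [0, 0, 0, 0],
  [0, 0, 0, 0],
  [0, 0, 0, 0],
], claw=0.7)

```text
time: 26.2
ee_pos: [0.5757, -0.0816, -0.0281]
tcp_rot: [-178.2, 0.1, 104.4]
wrist_force: [-0.9, 0.3, 5.9]
opening: 0.0388
grasp_force: 30.6
```

Scaled: 13 cm / 60 = 0.2167, 12 cm / 60 = 0.2.

>>> servo_tool([
  [0, 0, 0.0083, 0],
  [0, 0, 0.025, 0],
  [0, 0, 0.05, 0],
  [0, 0, 0.1, 0],
  [0, 0, 0.15, 0],
  [0, 0, 0.2, 0],
  [0, 0, 0.2167, 0],
  [0, 0, 0.2167, 0],
])

```text
time: 26.87
ee_pos: [0.5771, -0.0818, 0.1052]
tcp_rot: [-178.5, 0.2, 104.4]
wrist_force: [-0.3, 0.3, -0.4]
opening: 0.0387
grasp_force: 30.3
```

Scaled: 37.1 cm / 60 = 0.6183, 34.5 cm / 60 = 0.575.

>>> servo_tool([
  [-0.005, 0.05, 0, 0],
  [-0.0117, 0.1083, 0, 0],
  [-0.0167, 0.1667, 0, 0],
  [-0.0233, 0.225, 0, 0],
  [-0.03, 0.2833, 0, 0],
  [-0.0367, 0.3417, 0, 0],
  [-0.0433, 0.4, 0, 0],
  [-0.05, 0.4583, 0, 0],
  [-0.0567, 0.5167, 0, 0],
  [-0.0633, 0.575, 0, 0],
  [-0.0667, 0.6183, 0, 0],
  [-0.0667, 0.6183, 0, 0],
  [-0.0667, 0.6183, -0.0417, 0],
  [-0.0667, 0.6183, -0.0833, 0],
  [-0.0667, 0.6183, -0.1083, 0],
  [-0.0667, 0.6183, -0.125, 0],
  [-0.0667, 0.6183, -0.125, 0],
  [-0.0667, 0.6183, -0.125, 0],
])

```text
time: 28.37
ee_pos: [0.5351, 0.289, 0.0259]
tcp_rot: [-178.1, 0.1, 104.4]
wrist_force: [0.2, -0.3, 0.6]
opening: 0.0391
grasp_force: 30.4
```

```bash
python3 snap.py w14
```

```text
28.3667 [0.53511237 0.288962   0.02588598] [-1.78132746e+02  7.57334203e-02  1.04389503e+02]
```

View pics/w14.png

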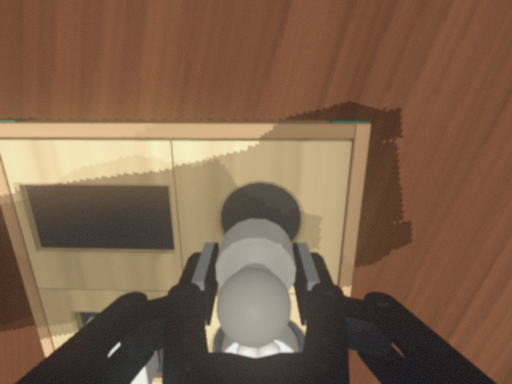

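The finial (column 256) hangs over the small round recess (columns 221–300), as it should. Lowering.

Scaled: -4.1 cm / 60 = -0.0683, -4 cm / 60 = -0.0667.

>>> servo_tool([
  [0.0017, 0, -0.025, 0],
  [0.0017, 0, -0.0383, 0],
  [0.0017, 0, -0.0483, 0],
  [0.0017, 0, -0.055, 0],
  [0.0017, 0, -0.06, 0],
  [0.0017, 0, -0.0633, 0],
  [0.0017, 0, -0.0667, 0],
  [0.0017, 0, -0.0683, 0],
  [0.0017, 0, -0.0683, 0],
  [0.0017, 0, -0.0683, 0],
])

```text
time: 29.25
ee_pos: [0.5366, 0.2895, -0.0144]
tcp_rot: [-178.2, 0.1, 104.4]
wrist_force: [-0.2, -0.5, -1.0]
opening: 0.0385
grasp_force: 30.4
```

>>> servo_tool([
  [0, 0, -0.0008, 0],
  [0, 0, -0.0017, 0],
  [0, 0, -0.0017, 0],
])

```text
time: 29.5
ee_pos: [0.5367, 0.2896, -0.015]
tcp_rot: [-178.3, 0.0, 104.4]
wrist_force: [-0.5, -0.3, 2.4]
opening: 0.0387
grasp_force: 30.7
```

Scaled: 13 cm / 60 = 0.2167, 11 cm / 60 = 0.1833.

>>> servo_tool([
  [0, 0, 0, 0],
  [0, 0, 0, 0],
  [0, 0, 0, 0],
  [0, 0, 0, 0],
  [0, 0, 0, 0],
  [0, 0, 0, 0],
  [0, 0, 0, 0],
  [0, 0, 0, 0],
  [0, 0, 0.0167, 0],
  [0, 0, 0.0417, 0],
  [0, 0, 0.0833, 0],
  [0, 0, 0.1333, 0],
  [0, 0, 0.1833, 0],
  [0, 0, 0.2167, 0],
  [0, 0, 0.2167, 0],
  [0, 0, 0.2167, 0],
], claw=0)

```text
time: 30.83
ee_pos: [0.5372, 0.2899, 0.1165]
tcp_rot: [-178.4, 0.0, 104.4]
wrist_force: [0.1, 0.7, -0.6]
opening: 0.0852
grasp_force: 0.0
```

Scaled: -35.6 cm / 60 = -0.5933, -10.1 cm / 60 = -0.1683, 2.011 rad / 4 = 0.5028.

>>> servo_tool([
  [-0.1683, -0.5933, 0, 0.5028],
  [-0.1683, -0.5933, 0, 0.5028],
  [-0.1683, -0.5933, 0, 0.5028],
  [-0.1683, -0.5933, 0, 0.5028],
  [-0.1683, -0.5933, 0, 0.5028],
  [-0.1683, -0.5933, 0, 0.5028],
  [-0.1683, -0.5933, 0, 0.5028],
  [-0.1683, -0.5933, 0, 0.5028],
  [-0.1683, -0.5933, 0, 0.5028],
  [-0.1683, -0.5933, 0, 0.5028],
  [-0.1683, -0.5933, 0, 0.5028],
  [-0.1683, -0.5933, 0, 0.5028],
  [-0.1683, -0.5933, 0, 0.5028],
  [-0.1683, -0.5933, 0, 0.5028],
  [-0.1683, -0.5933, 0, 0.5028],
  [-0.1683, -0.5933, 0, 0.5028],
  [-0.1683, -0.5933, 0, 0.5028],
  [-0.1683, -0.5933, 0, 0.5028],
  [-0.1683, -0.5933, 0, 0.5028],
  [-0.1683, -0.5933, 0, 0.5028],
])

```text
time: 32.5
ee_pos: [0.4351, -0.0665, 0.1139]
tcp_rot: [-178.2, 0.0, -140.5]
wrist_force: [0.2, 0.3, -0.7]
opening: 0.0854
grasp_force: 0.0
```

```bash
python3 snap.py w15; python3 - <<'E'
from tray import *
o,c=pickle.load(open("pics/w15.pkl","rb")); V["w15"]=(cv2.imread("pics/w15.png"),c,o)
q,e=F.fitp(lambda x:[place(h,x) for h in SH["moulding"]],[.4355,-.0663,.001,.691],["w15"],[0,1,3]); print(q.round(4),np.degrees(q[3]),e,o["q"].round(1))
E
```

```text
32.5 [ 0.43513827 -0.06650998  0.11392375] [-1.78248046e+02  2.16083571e-02 -1.40540976e+02]
[ 0.4344 -0.0668  0.001   0.6938] 39.75333999635214 [0.04] [ -7.8 -12.4 -15.6  85.6  -1.2 -47.3]
```

Scaled: -14.2 cm / 60 = -0.2367, -13.6 cm / 60 = -0.2267.

>>> servo_tool([
  [0, 0, -0.0667, 0],
  [0, 0, -0.1333, 0],
  [0, 0, -0.1667, 0],
  [0, 0, -0.1867, 0],
  [0, 0, -0.2033, 0],
  [0, 0, -0.2167, 0],
  [0, 0, -0.2267, 0],
  [0, 0, -0.2367, 0],
  [0, 0, -0.2367, 0],
  [0, 0, -0.2367, 0],
])

```text
time: 33.38
ee_pos: [0.4357, -0.0666, -0.0272]
tcp_rot: [-178.2, 0.1, -140.4]
wrist_force: [-0.3, -0.2, 1.1]
opening: 0.0852
grasp_force: 0.0
```

>>> servo_tool([
  [0, 0, 0, 0],
  [0, 0, 0, 0],
  [0, 0, 0, 0],
  [0, 0, 0, 0],
  [0, 0, 0, 0],
  [0, 0, 0, 0],
  [0, 0, 0, 0],
  [0, 0, 0, 0],
  [0, 0, 0, 0],
  [0, 0, 0, 0],
  [0, 0, 0, 0],
  [0, 0, 0, 0],
  [0, 0, 0, 0],
], claw=0.8)

```text
time: 34.47
ee_pos: [0.4358, -0.0666, -0.0271]
tcp_rot: [-178.2, 0.1, -140.4]
wrist_force: [-1.4, -0.1, 6.7]
opening: 0.0333
grasp_force: 30.4
```

Scaled: 13 cm / 60 = 0.2167, 12 cm / 60 = 0.2.

>>> servo_tool([
  [0, 0, 0.0083, 0],
  [0, 0, 0.025, 0],
  [0, 0, 0.05, 0],
  [0, 0, 0.1, 0],
  [0, 0, 0.15, 0],
  [0, 0, 0.2, 0],
  [0, 0, 0.2167, 0],
  [0, 0, 0.2167, 0],
])

```text
time: 35.13
ee_pos: [0.437, -0.0667, 0.1056]
tcp_rot: [-178.0, 0.2, -140.4]
wrist_force: [-0.3, -0.1, -1.9]
opening: 0.0333
grasp_force: 30.2
```

Scaled: 32.9 cm / 60 = 0.5483, 31 cm / 60 = 0.5167, -0.44 rad / 4 = -0.11.

>>> servo_tool([
  [0, 0.05, 0, -0.02],
  [0, 0.1083, 0, -0.04],
  [0, 0.1667, 0, -0.06],
  [0, 0.225, 0, -0.08],
  [0, 0.2833, 0, -0.1],
  [-0.0017, 0.3417, 0, -0.11],
  [-0.0033, 0.4, 0, -0.11],
  [-0.005, 0.4583, 0, -0.11],
  [-0.0083, 0.5167, 0, -0.11],
  [-0.0083, 0.5483, 0, -0.11],
  [-0.0083, 0.5483, 0, -0.11],
  [-0.0083, 0.5483, -0.0417, -0.11],
  [-0.0083, 0.5483, -0.0833, -0.11],
  [-0.0083, 0.5483, -0.1083, -0.11],
  [-0.0083, 0.5483, -0.125, -0.11],
  [-0.0083, 0.5483, -0.125, -0.11],
  [-0.0083, 0.5483, -0.125, -0.11],
])

```text
time: 36.55
ee_pos: [0.4301, 0.2619, 0.027]
tcp_rot: [-178.2, -0.0, -165.6]
wrist_force: [0.3, 0.1, -0.9]
opening: 0.0332
grasp_force: 30.2
```

```bash
python3 snap.py w16
```

```text
36.55 [0.43013183 0.2619197  0.02701587] [-1.78186934e+02 -1.28519265e-02 -1.65601305e+02]
```

View pics/w16.png

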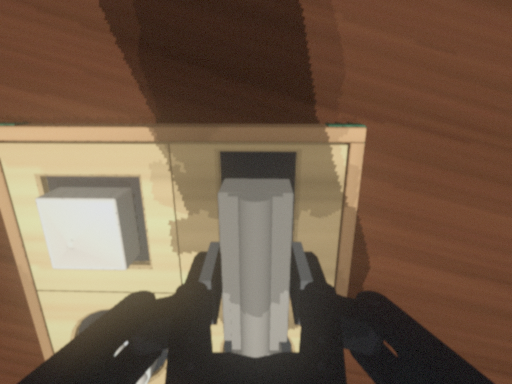

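The moulding (columns 220–291) is in line over the oblong recess (columns 221–296), and the nailhead sits in its recess. Lowering.

Scaled: -4.1 cm / 60 = -0.0683, -4 cm / 60 = -0.0667.

>>> servo_tool([
  [0, 0.0017, -0.025, 0],
  [0, 0.0017, -0.0383, 0],
  [0, 0.0017, -0.0483, 0],
  [0, 0.0017, -0.055, 0],
  [0, 0.0017, -0.06, 0],
  [0, 0.0017, -0.0633, 0],
  [0, 0.0017, -0.0667, 0],
  [0, 0.0017, -0.0683, 0],
  [0, 0.0017, -0.0683, 0],
  [0, 0.0017, -0.0683, 0],
])

```text
time: 37.43
ee_pos: [0.4306, 0.2635, -0.0134]
tcp_rot: [-178.2, 0.1, -165.6]
wrist_force: [-0.4, 0.5, -0.7]
opening: 0.0332
grasp_force: 30.3
```

Scaled: -0.1 cm / 60 = -0.0017, -0.05 cm / 60 = -0.0008.

>>> servo_tool([
  [0, 0, -0.0008, 0],
  [0, 0, -0.0017, 0],
  [0, 0, -0.0017, 0],
])

```text
time: 37.68
ee_pos: [0.4306, 0.2636, -0.014]
tcp_rot: [-178.2, 0.1, -165.6]
wrist_force: [-1.6, -1.3, 3.5]
opening: 0.0334
grasp_force: 31.0
```

Contact. Release, rise and back off towards −y to check all four.

Scaled: 20 cm / 60 = 0.3333, 16 cm / 60 = 0.2667.

>>> servo_tool([
  [0, 0, 0, 0],
  [0, 0, 0, 0],
  [0, 0, 0, 0],
  [0, 0, 0, 0],
  [0, 0, 0, 0],
  [0, 0, 0, 0],
  [0, 0, 0, 0],
  [0, 0, 0, 0],
  [0, 0, 0.0167, 0],
  [0, 0, 0.0417, 0],
  [0, 0, 0.0833, 0],
  [0, 0, 0.1333, 0],
  [0, 0, 0.2, 0],
  [0, 0, 0.2667, 0],
  [0, 0, 0.3333, 0],
  [0, 0, 0.3333, 0],
], claw=0)

```text
time: 39.02
ee_pos: [0.4324, 0.2646, 0.1944]
tcp_rot: [-178.4, 0.7, -165.6]
wrist_force: [1.6, 0.7, 0.9]
opening: 0.0853
grasp_force: 0.0
```

Scaled: 10 cm / 60 = 0.1667, -6 cm / 60 = -0.1.

>>> servo_tool([
  [0.1667, -0.1, 0, 0],
  [0.1667, -0.1, 0, 0],
  [0.1667, -0.1, 0, 0],
  [0.1667, -0.1, 0, 0],
  [0.1667, -0.1, 0, 0],
  [0.1667, -0.1, 0, 0],
  [0.1667, -0.1, 0, 0],
])

```text
time: 39.6
ee_pos: [0.5298, 0.2039, 0.1859]
tcp_rot: [-178.2, 0.1, -165.5]
wrist_force: [-1.1, -0.1, -0.2]
opening: 0.0851
grasp_force: 0.0
```

```bash
python3 snap.py w17; python3 - <<'E'
from workcell import *; import cv2,numpy as np
s=camera("scene")[...,::-1]; cv2.imwrite("pics/s17.png",s); t=camera("top")[...,::-1]; cv2.imwrite("pics/top17.png",t)
w=cv2.imread("pics/w17.png"); c=cv2.resize(s[130:225,265:435],(400,300),interpolation=cv2.INTER_CUBIC)
cv2.imwrite("pics/m17.png",np.hstack([cv2.resize(w,(400,300)),c]))
E
```

```text
39.6 [0.52981225 0.20394548 0.18593631] [-1.78221559e+02  7.04312493e-02 -1.65536998e+02]
```

View pics/m17.png

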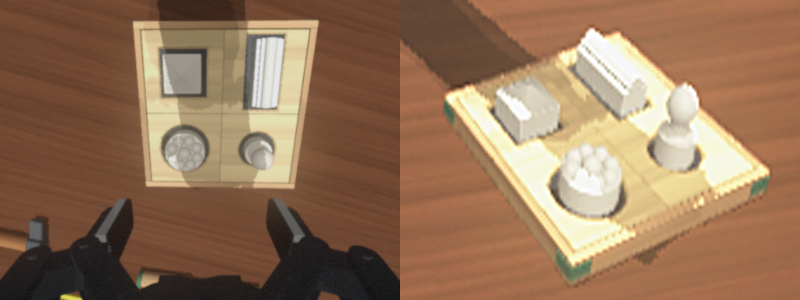

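All four casts sit inside their recesses with a dark gap around each, upright and flat. The gripper is clear, so I'm handing the job in.

```bash
python3 -c "
from workcell import *
print(job_done())"
```

```text
the job is handed in; nothing more can be done
None
```

I placed all four sound casts in their own recesses; the last pictures show each one flat with a clear gap around it, the robot never touched the spoilt casts, and the job was handed in at about 40 s (no verdict was returned).

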